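Put the spare parts cup away in the drawer stack

TASK

Pull the drawer of the low white unit all the way out to its stop, then set the metal cup from the bench, upright, into the matching metal cup standing in the drawer so that they nest fully; lower it in gently, do not drop it or ram it. Then let go and push the drawer fully shut with the nested cups upright inside. Leave the mirror post, the screwdriver and the red supply box where they are.

Things in the scene. Friction and masses are not known exactly. Their poses are not given: they have to be found in the camera images.
- cabinet: low white drawer unit fixed on the bench, 240 deep (x) x 260 wide (y) x 105 high, at a varying position and yaw. Origin: on the bench, mid-width, under the outer face of the shut drawer front; the unit extends from there along its own +x. The front, with the only drawer, faces its own -x, roughly towards the robot; z up. The drawer front is flat, from height 5 to 102
- drawer (a joint): travel of the drawer in m: 0 = fully shut, 0.16 = at its outward stop; grows along the unit's own -x. May start up to 20 mm ajar. About 2 N of friction plus 5 N per m/s, no spring, stays where left. Drawer floor 18 above the bench, side and back walls up to 50, inside 218 wide; underside of the unit's top 77 above the drawer floor
- drawer_handle (a point): centre of the drawer's aluminium bar handle; axes as the unit's. Round bar along y, 11 diameter, 130 long, 75 above the bench, axis 42 out from the drawer front (36 clear behind it), on posts 55 either side of centre. Moves with the drawer; shut, it is at x = -42, y = 0 of the unit. Fingers pointing down fit either side of the bar
- bench_cup: round aluminium parts cup standing mouth up on the bench, left or right of the drawer unit. 45 high, 36 diameter at the foot, widening to the mouth (53 inside); wall 2.5; 60 to 110 g. An upright lip of 60 outer diameter rings the mouth from 37 to 45 height: grip there from above. Inner floor 16 above the underside. Origin: centre of its underside, z up its axis
- drawer_cup: cup of the same shape and size, standing mouth up, loose on the drawer floor in the front half of the drawer, left or right side; hidden until the drawer is open. Origin: centre of its underside. Fully nested, the other cup's origin is 16 above this one's (stack 61 high); the taper guides it and leaves about 1 mm of play
- filter_tin: black round lidded tin, 48 diameter, 28 high, standing in the drawer on the side away from the cup; stays in the drawer. Origin: centre of its underside
- mirror_post: bystander: black square mirror mount, 44 wide, on a steel post with a 56 diameter foot, 134 high in all, standing on the bench on the side away from the bench cup. Origin: centre of its underside
- driver: bystander: screwdriver, 180 long, lying on the bench to the right of the drawer unit. Origin: under its middle
- supply_box: bystander: red supply box, 110 x 70 x 50 high, on the bench to the far right. Origin: centre of its underside
Not all that is in view belongs to the job. What is shaped like the bench_cup but purple or yellow is not meant.

How it is judged (in metres and radians):
On the way, in this order (a step that is already met when the one before it is completed fails the run):
1. the drawer is pulled out to its stop (within 4 mm) (value of joint drawer above 0.156 m), for 0.1 s.
2. with the drawer open (at least 120 mm), the bench cup is nested fully in the drawer cup, upright and let go (value of joint drawer above 0.12 m and horizontal distance between bench_cup and drawer_cup below 0.004 m and z of bench_cup in the frame of drawer_cup between 0.012 and 0.019 m and angle between bench_cup's own z axis and vertical below 0.12 rad and contact force between the fingers and bench_cup below 0.1 N), for 0.2 s.
At the end, for the whole second after the job is handed in: The drawer is fully shut (within 4 mm); inside, the bench cup stands nested fully in the drawer cup (axes within 4 mm, its underside 12 to 19 mm above the other's), both upright within 7 degrees, the drawer cup standing on the drawer floor, at rest (value of joint drawer below 0.004 m and horizontal distance between bench_cup and drawer_cup below 0.004 m and z of bench_cup in the frame of drawer_cup between 0.012 and 0.019 m and angle between each of bench_cup, drawer_cup's own z axis and vertical below 0.12 rad and height (world z) of drawer_cup between 0.012 and 0.03 m and linear speed of bench_cup below 0.02 m/s); the robot touches nothing.
It fails at once if the bench cup is rammed into the drawer cup (over 40 N) (contact force between bench_cup and drawer_cup above 40 N).
It fails at once if the bench cup is dropped: it falls free of the fingers faster than 0.55 m/s (a fall of about 15 mm) (linear speed of bench_cup above 0.55 m/s and contact force between the fingers and bench_cup below 0.1 N).
It fails at once if the mirror post, the screwdriver or the supply box is moved more than 25 mm or the post is tipped (distance of any of mirror_post, driver, supply_box from where it was at the start of the episode above 0.025 m or angle between mirror_post's own z axis and vertical above 0.3 rad).
It also fails if it takes over 72 s, if anything falls off the work surface, if the arm or the gripper's body presses on something with over 40 N, if the wrist force passes 120 N, or if a joint passes its speed limit or range.

ROBOT

A 6-joint arm with a two-finger parallel gripper is mounted at the origin on the work surface. World frame = base frame: x ahead of the robot, y to its left, z up, the work surface at z = 0. Lengths are in m, angles in degrees, forces in N, time in s.
With the tool pointing down it reaches from about 0.375 to 0.9 m from the base axis. Payload 3.1 kg.
Tool frame: the origin (TCP) lies on the centre line of the jaws, within the pads' length; the fingertips stand finger_overhang ahead of it and the grasp point (between the pads) lies 5 mm behind it (finger_overhang is the distance from the TCP to the fingertips, in m); z points along the fingers, y is the line along which they close (so a half turn about z gives the same grasp; the last joint's range is limited). The gripper opens to 87 mm and grips with 3 to 60 N. Pads are 19 mm wide; open, the fingers measure 117 mm over their backs; the gripper's body (75 mm by 190 mm) begins 51 mm behind the grasp point.
Start: joints at [-80.816, 30.224, 82.088, -0, 67.689, -10.227], TCP at [0.208, -0.589, 0.237] pointing down, gripper open.
Joint ranges: [-176.69, 176.69], [-43.24, 126.21], [12.49, 139.97], [-82, 262], [0, 151.66], [-163.58, 163.58]. Speed limits (degrees/s): [159.86, 159.86, 180, 180, 180, 180].

INTERFACE

Orientations are given as a 3x3 rotation matrix whose columns are the frame's x, y, z axes.
In Python, from rig import read_state, capture, calibration, hand_in, finger_overhang gives the robot as it stands.
- The arm moves only by the tool send_rows, never from a script. Its argument "plan" is a list of rows, each a list of 5 numbers: the closure in counts, from 0 (fully open) to 255 (shut), then the shift along the tool's x, y, z in m, then the turn about the tool's z in rad. A call has 1 to 20 rows; each row shifts and turns the commanded pose from where the row before left it, along the tool's axes as they then stand; what a row does not reach is not made up. A row lasts 1/12 s, in which the tool goes at most 41.7 mm and 7.16 degrees, less where a joint would pass 70% of its speed; a pose out of reach is approached as far as the arm can. A call is refused whole if a number of a shift passes 0.0417 or a number of a turn 0.125, either way. A call with a gripper value outside its range is refused whole. The fingers move at their own pace and stop on an object; the grip force is fixed at half the most. Time passes only in rows, so rows that do not move let the fingers close. It gives the time, the measured TCP pose, the force, the opening and the grip force at its end, in the units of the state.
- read_state(): the state, without advancing time (a new reading comes with each control period).
- capture(name): name is "scene" or "top" or "wrist"; returns (picture, depth): 420x560x3 uint8, blue, green, red; 420x560 float32, m along the optical axis (not along the pixel's ray), 0 where there is no reading.
- calibration(name): a dict with "fx", "fy", "cx", "cy" (pixels), "xyz" and "rotation" of the camera in the world. Camera axes: x right, y down, z forward; pixel columns grow to the right and rows downward; lengths in m; the calibration is good to about 2 mm. A picture is of the moment at which its call begins: read the wrist's pose just before it. calibration takes no time and is no camera call; for the wrist camera it gives the pose at the moment of the call.
- hand_in(): hands the job in; it is judged then, once.
The state is a dict: "time_s": time; "joint_positions": joint angles; "qvel": joint speeds; "tau": joint torques, N m; "position": TCP position; "tcp_rot": TCP orientation; "force": force on the tool from outside, world axes, zero at the start; "moment": the same for the moment, N m; "opening": opening from 0.0 (shut) to 1.0 (fully open); "grasp_force": force on a finger pad.
Only numpy, scipy, OpenCV 4.12 (cv2) and the standard library are available. Lean on these libraries where they do the work, as an engineer would, in place of code of your own. Each camera call takes 0.05 s, during which the arm holds its last target. There are 200 camera calls.

## Working session

There is one attempt and no reset: what is moved stays moved. The work goes in short steps, Python scripts to look and compute and a tool call to move; the robot and the scene stay as the last step left them, time stands still between calls to the robot, and variables do not carry over. Pictures are saved under pics/ and viewed, at most 10 in all, crops included, and the job is handed in when it is done.

Besides the shell and the picture viewer there is one more tool, called after ">>>" by a JSON object that holds its "op" and its "data", one argument or row to a line. send_rows: Moves the arm, as the interface text tells. Its arguments: {"type":"object","properties":{"plan":{"type":"array","items":{"type":"array","items":{"type":"number"}}}},"required":["plan"]}

```bash
mkdir -p pics; ls; python3 - <<'E'
from rig import *
import cv2,numpy as np
s=read_state();print(s, finger_overhang if not callable(finger_overhang) else finger_overhang())
for n in("scene","top"):
    p,d=capture(n);cv2.imwrite(f"pics/{n}0.png",p);np.save(f"pics/{n}0.npy",d);c=calibration(n);print(n,c)
E
```

```text
pics
{'time_s': 0.0, 'joint_positions': array([-8.08147740e+01,  3.02789796e+01,  8.21545185e+01, -3.40984366e-04,
        6.76877859e+01, -1.02276647e+01]), 'qvel': array([ 0.03761075,  0.16352158,  0.06346263, -0.07109037,  0.0564915 ,
       -0.04031692]), 'tau': array([ 4.94746528e-04, -4.40039492e+01, -1.76596284e+01,  6.34386158e-02,
        5.83374419e-02, -1.70218541e-04]), 'position': array([ 0.20764566, -0.58877841,  0.23558181]), 'tcp_rot': array([[ 9.43147214e-01,  3.32375112e-01, -3.43333101e-04],
       [ 3.32375083e-01, -9.43144973e-01,  2.08878024e-03],
       [ 3.70445678e-04, -2.08414263e-03, -9.99997760e-01]]), 'force': array([ 0.15294821, -0.03594031,  0.11004126]), 'moment': array([ 0.00470462,  0.0221052 , -0.01792767]), 'grasp_force': 0.0, 'opening': 1.0012624655680828} 0.014
scene {'fx': 423.0615319484882, 'fy': 423.0615319484882, 'cx': 283.21096485532996, 'cy': 208.0213326575517, 'xyz': array([ 1.37030054, -0.27419527,  0.84559493]), 'rotation': array([[ 3.27875453e-01,  6.42162422e-01, -6.92910609e-01],
       [ 9.44720496e-01, -2.23594378e-01,  2.39809798e-01],
       [-9.34076069e-04, -7.33234600e-01, -6.79975109e-01]])}
top {'fx': 501.14579969854725, 'fy': 501.14579969854725, 'cx': 280.8403326764071, 'cy': 208.07334302324614, 'xyz': array([0.33142179, 0.02458369, 1.20569951]), 'rotation': array([[ 0.02151114, -0.97302819,  0.22968111],
       [-0.9997459 , -0.02248375, -0.00161808],
       [ 0.00673853, -0.22958794, -0.97326459]])}
```

View pics/top0.png

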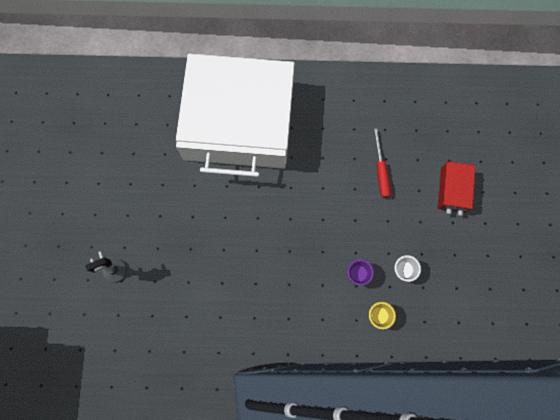

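View pics/scene0.png

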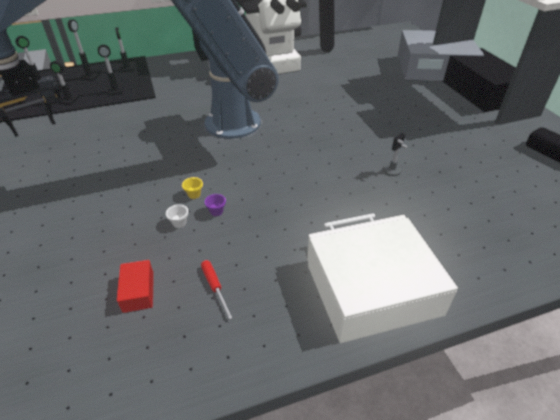

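The top view shows three cup candidates: silver (407,268), purple (360,272) and yellow (382,316). By the description I choose the silver one. The drawer handle is at (201,170)–(258,174), the unit's front top edge at about (177,148)–(286,155), and the mirror post at (105,267). The scene view agrees.

```bash
cat >h.py <<'E'
from rig import *
import cv2,numpy as np
def ray(c,uv,z):
    uv=np.atleast_2d(uv).astype(float)
    r=np.c_[(uv[:,0]-c["cx"])/c["fx"],(uv[:,1]-c["cy"])/c["fy"],np.ones(len(uv))]@c["rotation"].T
    t=(z-c["xyz"][2])/r[:,2]
    return c["xyz"]+r*t[:,None]
def rel(p):  # world point -> shift in tool axes
    s=read_state();return s["tcp_rot"].T@(np.array(p)-s["position"])
def pts(c,d,step=1):
    v,u=np.mgrid[0:d.shape[0]:step,0:d.shape[1]:step]
    z=d[::step,::step]
    P=np.stack([(u-c["cx"])/c["fx"]*z,(v-c["cy"])/c["fy"]*z,z],-1)
    return P@c["rotation"].T+c["xyz"]
E
python3 - <<'E'
from h import *
c=calibration("top");p=cv2.imread("pics/top0.png");d=np.load("pics/top0.npy")
P=pts(c,d);hsv=cv2.cvtColor(p,cv2.COLOR_BGR2HSV)
def box(m,x0,y0,x1,y1):
    o=np.zeros_like(m);o[y0:y1,x0:x1]=m[y0:y1,x0:x1];return o
# cup lip
m=box(((P[...,2]>.035)&(P[...,2]<.055)),385,245,430,292)
v,u=np.nonzero(m);q=P[m];(cc,r)=cv2.minEnclosingCircle(q[:,:2].astype(np.float32));print("cup depth",cc,r,len(q))
m2=box((hsv[...,1]<60)&(hsv[...,2]>110),385,245,430,292).astype(np.uint8)
k=max(cv2.findContours(m2,0,2)[0],key=cv2.contourArea)
(e,ax,an)=cv2.fitEllipse(k);print("cup ellipse",e,ax,ray(c,e,.045))
# handle
m=box((hsv[...,2]>140)&(hsv[...,1]<60),195,165,265,180);v,u=np.nonzero(m)
W=ray(c,np.c_[u,v],.080);
W=W[W[:,0]<np.median(W[:,0])+.02]
rect=cv2.minAreaRect(W[:,:2].astype(np.float32));print("handle",rect)
# cabinet top
m=box((P[...,2]>.095)&(P[...,2]<.118),160,40,310,165);q=P[m];print("top rect",cv2.minAreaRect(q[:,:2].astype(np.float32)),np.median(q[:,2]),len(q))
print(cv2.boxPoints(cv2.minAreaRect(q[:,:2].astype(np.float32))))
m=box((P[...,2]>.02),80,245,125,285);q=P[m];print("post",q.min(0),q.max(0))
for n,b in(("purple",(343,255,378,290)),("yellow",(365,298,400,333))):
    q=P[box(P[...,2]>.03,*b)];print(n,q.mean(0))
cv2.imwrite("pics/c1.png",cv2.resize(p[225:345,320:480],None,fx=4,fy=4))
E
```

```text
cup depth (0.4683036804199219, -0.2726942002773285) 0.03042582981288433 209
cup ellipse (407.1383972167969, 267.9475402832031) (25.64969825744629, 26.895008087158203) [[ 0.46950971 -0.27315471  0.045     ]]
handle ((0.6897808909416199, 0.14590336382389069), (0.1373196691274643, 0.026538848876953125), 86.76432037353516)
top rect ((0.8441053032875061, 0.13719283044338226), (0.2605411112308502, 0.2433159500360489), 86.4561996459961) 0.10455454676796472 10339
[[ 7.1462774e-01  1.4691249e-02]
 [ 9.5747840e-01 -3.4849346e-04]
 [ 9.7358286e-01  2.5969440e-01]
 [ 7.3073220e-01  2.7473414e-01]]
post [0.33142179 0.02458369 0.02006967] [0.47976594 0.442731   1.20569951]
purple [ 0.45699692 -0.16296152  0.05596193]
yellow [ 0.36015641 -0.21263177  0.05032957]
```

View pics/c1.png

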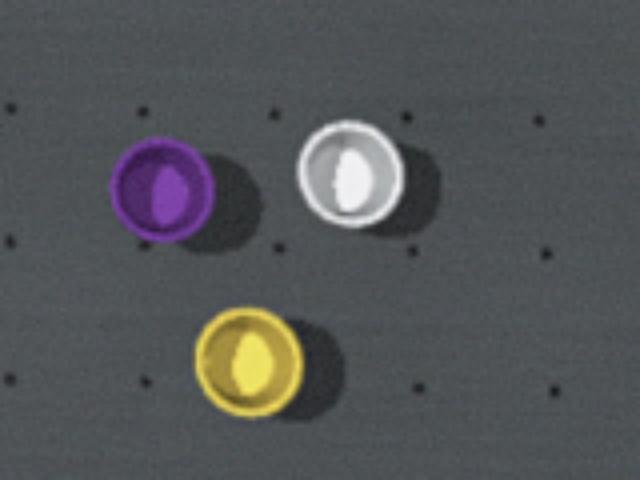

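The crop confirms that the silver metal cup at (407,268) is the target, with purple and yellow as decoys. It stands at (0.469, −0.273). The unit's yaw is about −3.4° and the handle is near (0.682, 0.146). I'll turn the jaws to close along the unit's x and travel to the handle.

>>> {"op": "send_rows", "data": {
  "plan": [
    [138, 0, 0, 0, -0.117],
    [138, 0, 0, 0, -0.117],
    [138, 0, 0, 0, -0.117],
    [138, 0, 0, 0, -0.117],
    [138, 0, 0, 0, -0.117],
    [138, 0, 0, 0, -0.117],
    [138, 0, 0, 0, -0.117],
    [138, 0, 0, 0, -0.117],
    [138, 0, 0, 0, -0.117],
    [138, 0, 0, 0, -0.117],
    [138, 0.03, 0.017, 0, 0],
    [138, 0.03, 0.017, 0, 0],
    [138, 0.03, 0.017, 0, 0],
    [138, 0.03, 0.017, 0, 0],
    [138, 0.03, 0.017, 0, 0],
    [138, 0.03, 0.017, 0, 0],
    [138, 0.03, 0.017, 0, 0],
    [138, 0.03, 0.017, 0, 0],
    [138, 0.03, 0.017, 0, 0],
    [138, 0.03, 0.017, 0, 0]
  ]
}}

```text
time_s: 1.77
position: [0.3965, -0.2988, 0.2363]
tcp_rot: [[0.062, 0.998, -0.0], [0.998, -0.062, 0.001], [0.001, -0.0, -1.0]]
force: [0.4, 0.5, 0.2]
opening: 0.456
grasp_force: 0.0
```

>>> {"op": "send_rows", "data": {
  "plan": [
    [138, 0.03, 0.017, 0, 0],
    [138, 0.03, 0.017, 0, 0],
    [138, 0.03, 0.017, 0, 0],
    [138, 0.03, 0.017, 0, 0],
    [138, 0.03, 0.017, 0, 0],
    [138, 0.03, 0.017, 0, 0],
    [138, 0.03, 0.017, 0, 0],
    [138, 0.03, 0.017, 0, 0],
    [138, 0.03, 0.017, 0, 0],
    [138, 0.03, 0.017, 0, 0],
    [138, 0, 0, 0, 0],
    [138, 0, 0, 0, 0]
  ]
}}

```text
time_s: 2.77
position: [0.5844, -0.01, 0.2359]
tcp_rot: [[0.058, 0.998, -0.001], [0.998, -0.058, -0.0], [-0.0, -0.001, -1.0]]
force: [-0.7, -1.0, -0.2]
opening: 0.459
grasp_force: 0.0
```

```bash
python3 - <<'E'
from h import *
s=read_state();print(s["position"],s["tcp_rot"],s["opening"],rel([.682,.146,.07]))
c=calibration("wrist");p,d=capture("wrist");cv2.imwrite("pics/w1.png",p);np.save("pics/w1.npy",d)
print(c)
E
```

```text
[ 0.58443484 -0.01000812  0.23592584] [[ 5.82963304e-02  9.98298780e-01 -1.04118047e-03]
 [ 9.98299312e-01 -5.82964492e-02 -8.40222895e-05]
 [-1.44576474e-04 -1.03451156e-03 -9.99999454e-01]] 0.4590338110715718 [0.16145448 0.08847611 0.16581105]
{'fx': 350.4768828102748, 'fy': 350.4768828102748, 'cx': 278.1316880822555, 'cy': 207.3544175586067, 'xyz': array([0.58896489, 0.07206857, 0.38401301]), 'rotation': array([[ 9.98283389e-01, -5.56722369e-02, -1.81900551e-02],
       [-5.85632989e-02, -9.52993483e-01, -2.97277247e-01],
       [-7.84914647e-04,  2.97832207e-01, -9.54617913e-01]])}
```

View pics/w1.png

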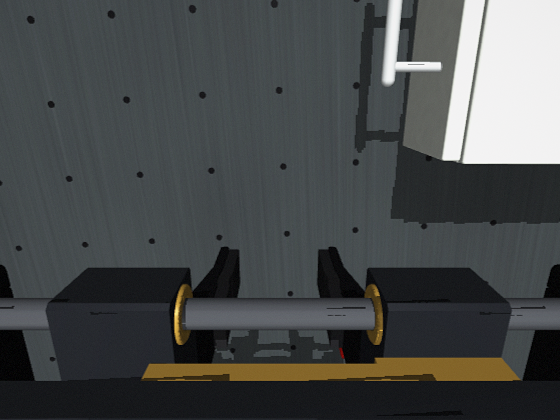

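The wrist view shows the handle's right end at about (388,82) and the front's top corner at (445,160). The open jaws are at the bottom of the picture. I'll move over the handle, stopping high, and refine there.

>>> {"op": "send_rows", "data": {
  "plan": [
    [138, 0.03, 0.016, 0.01, 0],
    [138, 0.03, 0.016, 0.01, 0],
    [138, 0.03, 0.016, 0.01, 0],
    [138, 0.03, 0.016, 0.01, 0],
    [138, 0.03, 0.016, 0.01, 0],
    [138, 0.011, 0.008, 0.01, 0],
    [138, 0, 0, 0, 0],
    [138, 0, 0, 0, 0]
  ]
}}

```text
time_s: 3.48
position: [0.681, 0.1422, 0.1752]
tcp_rot: [[0.062, 0.998, -0.004], [0.998, -0.062, -0.001], [-0.001, -0.003, -1.0]]
force: [0.6, 0.4, 0.3]
opening: 0.459
grasp_force: 0.0
```

```bash
python3 - <<'E'
from h import *
# bar from earlier wrist picture (calibration as printed)
c={'fx':350.4768828,'fy':350.4768828,'cx':278.13,'cy':207.354,'xyz':np.array([0.58896489,0.07206857,0.38401301]),'rotation':np.array([[9.98283389e-01,-5.56722369e-02,-1.81900551e-02],[-5.85632989e-02,-9.52993483e-01,-2.97277247e-01],[-7.84914647e-04,2.97832207e-01,-9.54617913e-01]])}
g=cv2.cvtColor(cv2.imread("pics/w1.png"),6)
for v in(5,20,40,55,75):
    r=np.nonzero(g[v,375:409]>140)[0]+375;print(v,r.min(),r.max(),ray(c,[[ (r.min()+r.max())/2,v]],.077)[0])
s=read_state();print(s["position"],s["tcp_rot"][:,0],rel([.682,.146,.07]))
E
```

```text
5 389 401 [0.68346349 0.13566557 0.077     ]
20 387 399 [0.6823186  0.12524574 0.077     ]
40 385 398 [0.68168041 0.11092121 0.077     ]
55 384 396 [0.68088628 0.09990083 0.077     ]
75 382 394 [0.67979794 0.08479742 0.077     ]
[0.68097827 0.14218324 0.17521396] [ 0.06222734  0.99806099 -0.00141762] [0.00402209 0.00114245 0.10520507]
```

>>> {"op": "send_rows", "data": {
  "plan": [
    [138, 0.004, 0.003, 0.02, 0],
    [138, 0, 0, 0.025, 0],
    [138, 0, 0, 0.025, 0],
    [138, 0, 0, 0.02, 0],
    [138, 0, 0, 0.015, 0],
    [138, 0, 0, 0, 0],
    [255, 0, 0, 0, 0],
    [255, 0, 0, 0, 0],
    [255, 0, 0, 0, 0],
    [255, 0, 0, 0, 0]
  ]
}}

```text
time_s: 4.32
position: [0.6863, 0.147, 0.0735]
tcp_rot: [[0.062, 0.998, 0.003], [0.998, -0.062, 0.0], [0.0, 0.003, -1.0]]
force: [-0.2, -0.6, 0.1]
opening: 0.244
grasp_force: 0.0
```

>>> {"op": "send_rows", "data": {
  "plan": [
    [255, 0, 0, 0, 0],
    [255, 0, 0, 0, 0],
    [255, 0, 0, 0, 0],
    [255, 0, -0.005, 0, 0],
    [255, 0, -0.012, 0, 0],
    [255, 0, -0.012, 0, 0],
    [255, 0, -0.012, 0, 0],
    [255, 0, -0.012, 0, 0],
    [255, 0, -0.012, 0, 0],
    [255, 0, -0.012, 0, 0],
    [255, 0, -0.012, 0, 0],
    [255, 0, -0.012, 0, 0],
    [255, 0, -0.012, 0, 0],
    [255, 0, -0.012, 0, 0],
    [255, 0, -0.012, 0, 0],
    [255, 0, -0.005, 0, 0],
    [255, 0, 0, 0, 0]
  ]
}}

```text
time_s: 5.73
position: [0.5429, 0.1562, 0.0726]
tcp_rot: [[0.061, 0.998, 0.001], [0.998, -0.061, -0.0], [-0.0, 0.001, -1.0]]
force: [-2.4, -0.6, 7.2]
opening: 0.113
grasp_force: 30.0
```

>>> {"op": "send_rows", "data": {
  "plan": [
    [255, 0, -0.004, 0, 0],
    [255, 0, -0.004, 0, 0],
    [255, 0, -0.004, 0, 0],
    [255, 0, -0.003, 0, 0],
    [255, 0, -0.003, 0, 0],
    [255, 0, 0, 0, 0],
    [255, 0, 0, 0, 0]
  ]
}}

```text
time_s: 6.32
position: [0.5264, 0.1572, 0.0725]
tcp_rot: [[0.062, 0.998, 0.003], [0.998, -0.062, -0.0], [0.0, 0.003, -1.0]]
force: [0.6, -1.7, 7.6]
opening: 0.116
grasp_force: 30.0
```

>>> {"op": "send_rows", "data": {
  "plan": [
    [255, 0, -0.003, 0, 0],
    [255, 0, -0.003, 0, 0],
    [255, 0, -0.003, 0, 0],
    [255, 0, 0, 0, 0],
    [255, 0, 0, 0, 0]
  ]
}}

```text
time_s: 6.73
position: [0.5251, 0.1573, 0.0727]
tcp_rot: [[0.062, 0.998, 0.018], [0.998, -0.062, 0.0], [0.001, 0.018, -1.0]]
force: [11.5, -4.2, -3.4]
opening: 0.117
grasp_force: 30.0
```

At the stop: the force rose to 11.5 N with no further travel. I'll release, lift and go above the bench cup.

>>> {"op": "send_rows", "data": {
  "plan": [
    [255, 0, 0.005, 0, 0],
    [138, 0, 0, 0, 0],
    [138, 0, 0, 0, 0],
    [138, 0, 0, 0, 0],
    [138, 0, 0, 0, 0],
    [138, 0, 0, -0.03, 0],
    [138, 0, 0, -0.035, 0],
    [138, 0, 0, -0.035, 0],
    [0, -0.033, -0.0022, 0, 0],
    [0, -0.033, -0.0022, 0, 0],
    [0, -0.033, -0.0022, 0, 0],
    [0, -0.033, -0.0022, 0, 0],
    [0, -0.033, -0.0022, 0, 0],
    [0, -0.033, -0.0022, 0, 0],
    [0, -0.033, -0.0022, 0, 0],
    [0, -0.033, -0.0022, 0, 0],
    [0, -0.033, -0.0022, 0, 0],
    [0, -0.033, -0.0022, 0, 0],
    [0, -0.033, -0.0022, 0, 0],
    [0, -0.033, -0.0022, 0, 0]
  ]
}}

```text
time_s: 8.4
position: [0.4695, -0.2366, 0.171]
tcp_rot: [[0.062, 0.998, -0.002], [0.998, -0.062, 0.002], [0.002, -0.002, -1.0]]
force: [0.3, 0.7, 0.4]
opening: 1.002
grasp_force: 0.0
```

>>> {"op": "send_rows", "data": {
  "plan": [
    [0, -0.033, -0.0022, 0, 0],
    [0, 0, 0, 0, 0],
    [0, 0, 0, 0, 0]
  ]
}}

```text
time_s: 8.65
position: [0.4657, -0.2699, 0.1709]
tcp_rot: [[0.065, 0.998, -0.001], [0.998, -0.065, 0.001], [0.001, -0.001, -1.0]]
force: [0.3, 0.3, -0.4]
opening: 0.999
grasp_force: 0.0
```

```bash
python3 - <<'E'
from h import *
s=read_state();print(s["position"],s["opening"],rel([.469,-.273,.036]))
for n in("top","wrist"):
    c=calibration(n);p,d=capture(n);cv2.imwrite(f"pics/{n}2.png",p);np.save(f"pics/{n}2.npy",d);np.save(f"pics/{n}2c.npy",c,allow_pickle=True)
a=cv2.imread("pics/top2.png")[60:330,120:440]; b=cv2.imread("pics/wrist2.png")
cv2.imwrite("pics/m2.png",np.hstack([cv2.resize(a,(420,354)),cv2.resize(b,(380,285)) if 0 else cv2.copyMakeBorder(cv2.resize(b,(380,285)),0,69,0,0,0)]))
E
```

```text
[ 0.46568103 -0.26986957  0.17089415] 0.9991462295166378 [-0.00307372  0.0036554   0.13488676]
```

View pics/m2.png

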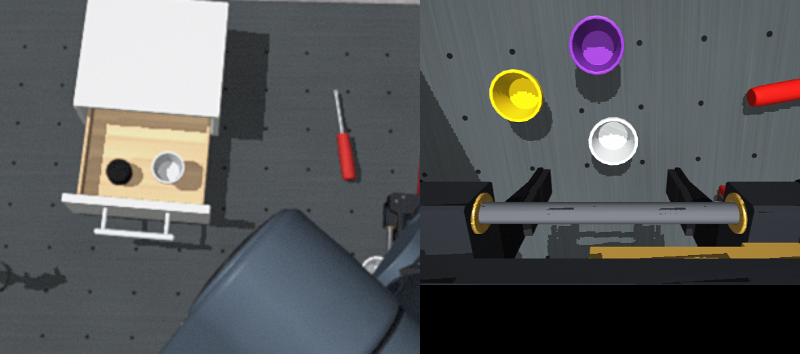

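The drawer is open. The drawer cup is on the right at about (248,188) in the full top image, the tin on the left at about (211,191), and the bench cup ahead of the jaws at wrist crop (613,141). Now to measure both cups.

```bash
python3 - <<'E'
from h import *
def L(n):
    return cv2.imread(f"pics/{n}2.png"),np.load(f"pics/{n}2.npy"),np.load(f"pics/{n}2c.npy",allow_pickle=True).item()
p,d,c=L("top");P=pts(c,d)
m=np.zeros(d.shape,bool);m[168:208,228:268]=1
for lo,hi in((.05,.075),(.056,.07)):
    q=P[m&(P[...,2]>lo)&(P[...,2]<hi)];print("dcup depth",cv2.minEnclosingCircle(q[:,:2].astype(np.float32)),np.percentile(q[:,2],[10,50,90]),len(q))
h=cv2.cvtColor(p,cv2.COLOR_BGR2HSV)
mm=(m&(h[...,1]<40)&(h[...,2]>60)).astype(np.uint8)
k=max(cv2.findContours(mm,0,2)[0],key=cv2.contourArea);e=cv2.fitEllipse(cv2.convexHull(k));print("dcup ell",e,ray(c,e[0],.063))
# drawer front & back inner extents
f=P[205:225,160:290];q=f[(f[...,2]>.092)&(f[...,2]<.112)];r=cv2.minAreaRect(q[:,:2].astype(np.float32));print("front",r,cv2.boxPoints(r))
g=P[100:165,165:300];q=g[(g[...,2]>.095)&(g[...,2]<.115)];print("cab front edge",q[:,0].min())
p,d,c=L("wrist");P=pts(c,d)
h=cv2.cvtColor(p,cv2.COLOR_BGR2HSV);m=np.zeros(d.shape,bool);m[150:250,230:330]=1
q=P[m&(P[...,2]>.037)&(P[...,2]<.052)];print("cup wrist depth",cv2.minEnclosingCircle(q[:,:2].astype(np.float32)),len(q))
k=max(cv2.findContours((m&(h[...,1]<50)&(h[...,2]>130)).astype(np.uint8),0,2)[0],key=cv2.contourArea);e=cv2.fitEllipse(cv2.convexHull(k));print("cup wrist ell",e,ray(c,e[0],.045))
E
```

```text
dcup depth ((0.6496788859367371, 0.10372541844844818), 0.030704092234373093) [0.05315007 0.06047624 0.06486989] 212
dcup depth ((0.6496788859367371, 0.10372541844844818), 0.030704092234373093) [0.05780388 0.06142375 0.0652652 ] 169
dcup ell ((247.6551513671875, 187.2719268798828), (24.880857467651367, 25.597518920898438), 104.02940368652344) [[0.6498063  0.10223113 0.063     ]]
front ((0.5726141333580017, 0.1533803641796112), (0.2553255558013916, 0.016762085258960724), 86.68013763427734) [[0.5568542  0.02641718]
 [0.5735882  0.02544649]
 [0.5883741  0.28034353]
 [0.5716401  0.28131425]]
cab front edge 0.7308311458971009
cup wrist depth ((0.47016826272010803, -0.27342548966407776), 0.030124837532639503) 1486
cup wrist ell ((284.4214782714844, 207.58486938476562), (71.28546142578125, 73.27594757080078), 83.70027923583984) [[ 0.46980917 -0.27167999  0.045     ]]
```

>>> {"op": "send_rows", "data": {
  "plan": [
    [0, -0.003, 0.004, 0.02, 0],
    [0, 0, 0, 0.03, 0],
    [0, 0, 0, 0.03, 0],
    [0, 0, 0, 0.025, 0],
    [0, 0, 0, 0.02, 0],
    [0, 0, 0, 0.01, 0],
    [0, 0, 0, 0, 0],
    [255, 0, 0, 0, 0],
    [255, 0, 0, 0, 0],
    [255, 0, 0, 0, 0],
    [255, 0, 0, 0, 0],
    [255, 0, 0, 0, 0],
    [255, 0, 0, 0, 0]
  ]
}}

```text
time_s: 9.83
position: [0.4707, -0.2725, 0.0375]
tcp_rot: [[0.062, 0.998, 0.001], [0.998, -0.062, -0.001], [-0.001, 0.001, -1.0]]
force: [0.4, 0.9, 4.5]
opening: 0.672
grasp_force: 30.2
```

>>> {"op": "send_rows", "data": {
  "plan": [
    [255, 0, 0, -0.015, 0],
    [255, 0, 0, -0.025, 0],
    [255, 0, 0, -0.03, 0],
    [255, 0, 0, -0.03, 0],
    [255, 0, 0, -0.025, 0],
    [255, 0, 0, -0.015, 0],
    [255, 0.015, 0.006, 0, 0],
    [255, 0.0276, 0.0111, 0, 0],
    [255, 0.0276, 0.0111, 0, 0],
    [255, 0.0276, 0.0111, 0, 0],
    [255, 0.0276, 0.0111, 0, 0],
    [255, 0.0276, 0.0111, 0, 0],
    [255, 0.0276, 0.0111, 0, 0],
    [255, 0.0276, 0.0111, 0, 0],
    [255, 0.0276, 0.0111, 0, 0],
    [255, 0.0276, 0.0111, 0, 0],
    [255, 0.0276, 0.0111, 0, 0]
  ]
}}

```text
time_s: 11.25
position: [0.6052, 0.0125, 0.1765]
tcp_rot: [[0.062, 0.998, -0.001], [0.998, -0.062, 0.0], [-0.0, -0.001, -1.0]]
force: [0.5, -0.7, -0.6]
opening: 0.674
grasp_force: 30.2
```

```bash
python3 - <<'E'
from h import *
s=read_state();print(s["position"],s["opening"],s["grasp_force"],rel([.650,.103,.170]))
c=calibration("wrist");p,d=capture("wrist");cv2.imwrite("pics/w3.png",p);np.save("pics/w3.npy",d);np.save("pics/w3c.npy",c,allow_pickle=True)
E
```

```text
[0.60518344 0.01248384 0.17652618] 0.6735700823024519 30.171655591336446 [0.09312252 0.03911758 0.00650395]
```

View pics/w3.png

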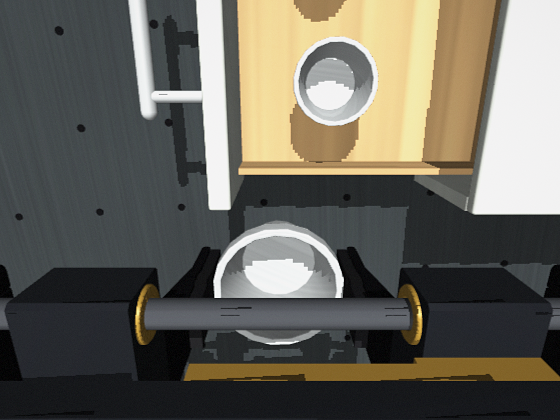

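The wrist view shows the held cup at (278,285) with its upper rim visible, and the drawer cup at (335,80). I'll measure both in this one view.

```bash
python3 - <<'E'
from h import *
from scipy.optimize import least_squares
p=cv2.imread("pics/w3.png");c=np.load("pics/w3c.npy",allow_pickle=True).item()
h=cv2.cvtColor(p,cv2.COLOR_BGR2HSV)
def fit(W,r0=.030):
    f=lambda a:np.hypot(W[:,0]-a[0],W[:,1]-a[1])-r0
    s=least_squares(f,[*W[:,:2].mean(0)],loss="soft_l1",f_scale=.0007);return s.x,np.abs(s.fun).max()
# drawer cup: outer contour of grey
m=np.zeros(h.shape[:2],np.uint8);m[30:135,285:390]=((h[...,1]<45)&(h[...,2]>60))[30:135,285:390]
k=cv2.convexHull(max(cv2.findContours(m,0,2)[0],key=cv2.contourArea))[:,0]
print("dcup ell",cv2.fitEllipse(k)); a,e=fit(ray(c,k,.063));print("dcup",a,e)
# held cup: inner far-rim/outer visible points of rim, bright ring, sides and bottom excluded rod rows
zt=.1765+.0075
m=np.zeros(h.shape[:2],np.uint8);m[215:350,205:352]=((h[...,1]<60)&(h[...,2]>205))[215:350,205:352]
rows=[]
for v in list(range(240,295,3)):
    r=np.nonzero(m[v])[0]
    if len(r): rows+=[(r.min(),v),(r.max(),v)]
for u in range(250,310,5):
    r=np.nonzero(m[332:350,u])[0]
    if len(r): rows.append((u,332+r.max()))
W=ray(c,np.array(rows),zt);a2,e2=fit(W);print("held",a2,e2,len(rows))
s=read_state();print("tcp",s["position"],"offset needed (tool)",s["tcp_rot"].T@np.r_[a-a2,0], rel([*a,.17]))
E
```

```text
dcup ell ((335.33599853515625, 80.67637634277344), (83.98018646240234, 90.43285369873047), 21.78754425048828)
dcup [0.65062666 0.10264524] 0.0005037083612276262
held [0.60467778 0.01123026] 0.0017716070701669882 44
tcp [0.60772679 0.01744385 0.17680625] offset needed (tool) [0.09399521 0.04040579 0.0005211 ] [0.08758303 0.03770993 0.00729211]
```

>>> {"op": "send_rows", "data": {
  "plan": [
    [255, 0.02, 0.009, 0, 0],
    [255, 0.025, 0.011, 0, 0],
    [255, 0.025, 0.01, 0, 0],
    [255, 0.0184, 0.008, 0, 0],
    [255, 0, 0, 0.015, 0],
    [255, 0, 0, 0.015, 0],
    [255, 0, 0, 0.015, 0],
    [255, 0, 0, 0.01, 0],
    [255, 0, 0, 0, 0],
    [255, 0, 0, 0, 0]
  ]
}}

```text
time_s: 12.13
position: [0.648, 0.0967, 0.121]
tcp_rot: [[0.062, 0.998, -0.002], [0.998, -0.062, 0.0], [-0.0, -0.002, -1.0]]
force: [0.5, -0.2, 0.4]
opening: 0.673
grasp_force: 30.2
```

```bash
python3 - <<'E'
from h import *
s=read_state();print(s["position"],s["force"],rel([.651,.1035,.0715]))
E
```

```text
[0.64803868 0.09670923 0.12102613] [ 0.48226388 -0.24438768  0.38271295] [0.00696343 0.0026104  0.04952189]
```

>>> {"op": "send_rows", "data": {
  "plan": [
    [255, 0.007, 0.0026, 0, 0],
    [255, 0, 0, 0.005, 0],
    [255, 0, 0, 0.005, 0],
    [255, 0, 0, 0.004, 0],
    [255, 0, 0, 0.003, 0],
    [255, 0, 0, 0.003, 0],
    [255, 0, 0, 0.003, 0],
    [255, 0, 0, 0.003, 0],
    [255, 0, 0, 0.003, 0],
    [255, 0, 0, 0.003, 0],
    [255, 0, 0, 0.002, 0],
    [255, 0, 0, 0.002, 0],
    [255, 0, 0, 0, 0]
  ]
}}

```text
time_s: 13.22
position: [0.6513, 0.1038, 0.0851]
tcp_rot: [[0.062, 0.998, -0.001], [0.998, -0.062, 0.0], [-0.0, -0.001, -1.0]]
force: [-0.4, -0.8, -1.5]
opening: 0.675
grasp_force: 30.2
```

>>> {"op": "send_rows", "data": {
  "plan": [
    [255, 0, 0, 0.002, 0],
    [255, 0, 0, 0.002, 0],
    [255, 0, 0, 0.002, 0],
    [255, 0, 0, 0.002, 0],
    [255, 0, 0, 0.001, 0],
    [255, 0, 0, 0.001, 0],
    [255, 0, 0, 0.001, 0],
    [255, 0, 0, 0, 0]
  ]
}}

```text
time_s: 13.88
position: [0.6519, 0.104, 0.0762]
tcp_rot: [[0.062, 0.998, 0.001], [0.998, -0.062, 0.0], [0.0, 0.001, -1.0]]
force: [-1.6, 1.2, 8.0]
opening: 0.671
grasp_force: 32.6
```

>>> {"op": "send_rows", "data": {
  "plan": [
    [255, 0, 0, 0, 0],
    [255, 0, 0, 0.001, 0],
    [255, 0, 0, 0, 0],
    [255, 0, 0, 0, 0]
  ]
}}

```text
time_s: 14.22
position: [0.6522, 0.104, 0.0758]
tcp_rot: [[0.062, 0.998, 0.002], [0.998, -0.062, 0.0], [0.0, 0.002, -1.0]]
force: [-2.5, -0.1, 9.4]
opening: 0.669
grasp_force: 33.1
```

```bash
python3 - <<'E'
from h import *
s=read_state();print(s["position"],s["force"],s["moment"],s["opening"])
c=calibration("wrist");p,d=capture("wrist");cv2.imwrite("pics/w4.png",p);np.save("pics/w4.npy",d);np.save("pics/w4c.npy",c,allow_pickle=True)
c=calibration("scene");p,d=capture("scene");cv2.imwrite("pics/s4.png",p)
cv2.imwrite("pics/m4.png",np.hstack([cv2.resize(cv2.imread("pics/w4.png")[160:400,130:430],(450,360)),cv2.resize(p[170:310,270:410],(350,350))[:350] if 0 else cv2.resize(p[180:300,270:386],(348,360))]))
E
```

```text
[0.6521939  0.10395163 0.07580049] [-2.47169244 -0.07782023  9.41066862] [ 0.02045878  0.46565846 -0.04303427] 0.6693281724307109
```

View pics/m4.png

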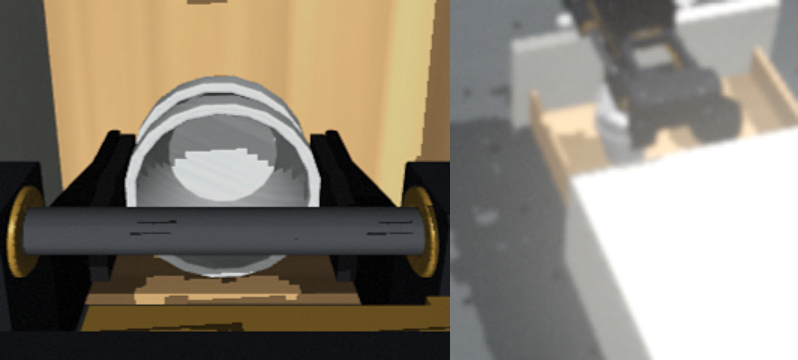

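Diagnosis: the fingertips (TCP − 14 mm = 62 mm) are touching the drawer cup's lip at 63 mm, because I gripped too low on the bench cup. The cup is 4 mm short of full nesting. Rather than drop it, I'll set it on the free bench, regrip about 7 mm higher and lower it again.

>>> {"op": "send_rows", "data": {
  "plan": [
    [255, 0, 0, -0.004, 0],
    [255, 0, 0, -0.006, 0],
    [255, 0, 0, -0.01, 0],
    [255, 0, 0, -0.015, 0],
    [255, 0, 0, -0.02, 0],
    [255, 0, 0, -0.025, 0],
    [255, 0, 0, -0.018, 0],
    [255, 0, 0, 0, 0]
  ]
}}

```text
time_s: 14.98
position: [0.6546, 0.1039, 0.1766]
tcp_rot: [[0.062, 0.998, 0.009], [0.998, -0.062, -0.0], [0.001, 0.009, -1.0]]
force: [1.4, 0.1, -0.5]
opening: 0.673
grasp_force: 30.2
```

```bash
python3 - <<'E'
from h import *
s=read_state();print(s["position"],s["force"],rel([.58,-.08,.0375]))
c=calibration("top");p,d=capture("top");P=pts(c,d);q=P[168:208,228:268];q=q[(q[...,2]<.075)&(q[...,2]>.05)]
print(len(q), q.mean(0) if len(q) else "")
E
```

```text
[0.65457394 0.10387897 0.17663038] [ 1.39346456  0.07724441 -0.45738063] [-0.18821977 -0.06436378  0.13842194]
0
```

>>> {"op": "send_rows", "data": {
  "plan": [
    [255, -0.012, -0.004, 0, 0],
    [255, -0.0235, -0.0076, 0, 0],
    [255, -0.0235, -0.0076, 0, 0],
    [255, -0.0235, -0.0076, 0, 0],
    [255, -0.0235, -0.0076, 0, 0],
    [255, -0.0235, -0.0076, 0, 0],
    [255, -0.0235, -0.0076, 0, 0],
    [255, -0.0235, -0.0076, 0, 0],
    [255, -0.012, -0.004, 0, 0],
    [255, 0, 0, 0, 0],
    [255, 0, 0, 0, 0]
  ]
}}

```text
time_s: 15.95
position: [0.578, -0.0808, 0.1707]
tcp_rot: [[0.064, 0.998, -0.002], [0.998, -0.064, 0.001], [0.001, -0.002, -1.0]]
force: [0.1, -0.8, -0.5]
opening: 0.674
grasp_force: 30.2
```

```bash
python3 - <<'E'
from h import *
s=read_state();print(s["position"],s["force"],rel([.58,-.08,.0375]))
c=calibration("wrist");np.save("pics/w5c.npy",c,allow_pickle=True);p,d=capture("wrist");cv2.imwrite("pics/w5.png",p)
E
```

```text
[ 0.57804962 -0.08076899  0.17065107] [ 0.13708719 -0.83724978 -0.48429108] [0.00073895 0.00213331 0.13314843]
```

View pics/w5.png

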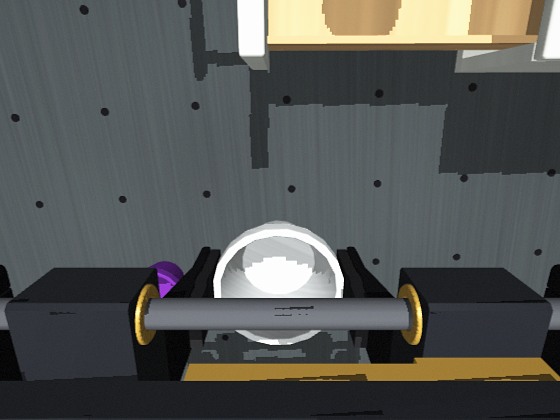

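The picture shows the cup still held at (278,285), with clear bench under it and the purple cup off to the left. I'll lower it to the bench.

>>> {"op": "send_rows", "data": {
  "plan": [
    [255, 0, 0, 0.02, 0],
    [255, 0, 0, 0.025, 0],
    [255, 0, 0, 0.025, 0],
    [255, 0, 0, 0.025, 0],
    [255, 0, 0, 0.015, 0],
    [255, 0, 0, 0.01, 0],
    [255, 0, 0, 0.005, 0],
    [255, 0, 0, 0.004, 0],
    [255, 0, 0, 0.003, 0],
    [255, 0, 0, 0, 0],
    [255, 0, 0, 0, 0]
  ]
}}

```text
time_s: 16.92
position: [0.5794, -0.0806, 0.0403]
tcp_rot: [[0.062, 0.998, 0.001], [0.998, -0.062, -0.0], [-0.0, 0.001, -1.0]]
force: [-0.3, 0.3, -0.2]
opening: 0.667
grasp_force: 30.2
```

>>> {"op": "send_rows", "data": {
  "plan": [
    [255, 0, 0, 0.001, 0],
    [255, 0, 0, 0.001, 0],
    [255, 0, 0, 0.001, 0],
    [255, 0, 0, 0, 0],
    [255, 0, 0, 0, 0]
  ]
}}

```text
time_s: 17.33
position: [0.5792, -0.0807, 0.0375]
tcp_rot: [[0.062, 0.998, 0.001], [0.998, -0.062, -0.0], [-0.0, 0.001, -1.0]]
force: [-0.3, 0.5, 6.8]
opening: 0.674
grasp_force: 30.4
```

>>> {"op": "send_rows", "data": {
  "plan": [
    [150, 0, 0, 0, 0],
    [0, 0, 0, 0, 0],
    [0, 0, 0, 0, 0],
    [0, 0, 0, 0, 0],
    [0, 0, 0, -0.008, 0],
    [0, 0, 0, 0, 0],
    [0, 0, 0, 0, 0]
  ]
}}

```text
time_s: 17.92
position: [0.5792, -0.0807, 0.0451]
tcp_rot: [[0.062, 0.998, 0.001], [0.998, -0.062, -0.0], [-0.0, 0.001, -1.0]]
force: [-1.1, -0.8, 1.0]
opening: 0.979
grasp_force: 0.0
```

>>> {"op": "send_rows", "data": {
  "plan": [
    [255, 0, 0, 0, 0],
    [255, 0, 0, 0, 0],
    [255, 0, 0, 0, 0],
    [255, 0, 0, 0, 0],
    [255, 0, 0, 0, 0],
    [255, 0, 0, -0.015, 0],
    [255, 0, 0, -0.025, 0],
    [255, 0, 0, -0.03, 0],
    [255, 0, 0, -0.03, 0],
    [255, 0, 0, -0.025, 0],
    [255, 0, 0, -0.015, 0],
    [255, 0.015, 0.003, 0, 0],
    [255, 0.0236, 0.005, 0, 0],
    [255, 0.0236, 0.005, 0, 0],
    [255, 0.02, 0.005, 0, 0],
    [255, 0.01, 0.002, 0, 0],
    [255, 0, 0, 0, 0],
    [255, 0, 0, 0, 0],
    [255, 0, 0, 0, 0]
  ]
}}

```text
time_s: 19.5
position: [0.6041, 0.0093, 0.1843]
tcp_rot: [[0.062, 0.998, -0.001], [0.998, -0.062, -0.001], [-0.001, -0.001, -1.0]]
force: [0.6, -0.2, -0.9]
opening: 0.672
grasp_force: 30.0
```

```bash
cat >>h.py <<'E'
from scipy.optimize import least_squares
def fit(W,r0=.030):
    f=lambda a:np.hypot(W[:,0]-a[0],W[:,1]-a[1])-r0
    s=least_squares(f,[*W[:,:2].mean(0)],loss="soft_l1",f_scale=.0007);return s.x,np.abs(s.fun).max()
E
python3 - <<'E'
from h import *
s=read_state();c=calibration("wrist");p,d=capture("wrist");cv2.imwrite("pics/w6.png",p)
h=cv2.cvtColor(p,cv2.COLOR_BGR2HSV)
m=np.zeros(h.shape[:2],np.uint8);R=slice(20,150),slice(270,410);m[R]=((h[...,1]<45)&(h[...,2]>60))[R]
k=cv2.convexHull(max(cv2.findContours(m,0,2)[0],key=cv2.contourArea))[:,0]
print("ell",cv2.fitEllipse(k));a,e=fit(ray(c,k,.063));print("dcup",a,e)
m=(h[...,1]<60)&(h[...,2]>205);rows=[]
for v in range(240,295,3):
    r=np.nonzero(m[v,205:352])[0]+205
    if len(r): rows+=[(r.min(),v),(r.max(),v)]
for u in range(250,310,5):
    r=np.nonzero(m[332:350,u])[0]
    if len(r): rows.append((u,332+r.max()))
a2,e2=fit(ray(c,np.array(rows),s["position"][2]));print("held",a2,e2)
print(s["position"],s["opening"],"tool offset",s["tcp_rot"].T@np.r_[a-a2,0],rel([*a,.08]))
E
```

```text
ell ((338.9588928222656, 76.78817749023438), (82.01460266113281, 88.49817657470703), 22.252344131469727)
dcup [0.6533003  0.10217946] 0.0004464889726949403
held [0.60345285 0.0071045 ] 0.0015204919581916117
[0.60408205 0.00934132 0.18431018] 0.672449939805557 tool offset [ 9.79960912e-02  4.38266509e-02 -8.79239205e-05] [0.09602598 0.04327409 0.10429358]
```

>>> {"op": "send_rows", "data": {
  "plan": [
    [255, 0.02, 0.009, 0, 0],
    [255, 0.027, 0.0125, 0, 0],
    [255, 0.028, 0.0125, 0, 0],
    [255, 0.022, 0.0095, 0, 0],
    [255, 0, 0, 0.015, 0],
    [255, 0, 0, 0.02, 0],
    [255, 0, 0, 0.015, 0],
    [255, 0, 0, 0.005, 0],
    [255, 0, 0, 0, 0],
    [255, 0, 0, 0, 0]
  ]
}}

```text
time_s: 20.38
position: [0.6542, 0.1034, 0.1297]
tcp_rot: [[0.063, 0.998, 0.0], [0.998, -0.063, -0.0], [-0.0, 0.0, -1.0]]
force: [-0.5, -0.6, 0.3]
opening: 0.673
grasp_force: 30.0
```

```bash
python3 - <<'E'
from h import *
s=read_state();print(s["position"],s["force"],rel([.6533+.0005,.1022+.001,.079]))
E
```

```text
[0.6541561  0.10344814 0.12974429] [-0.49976353 -0.57755432  0.27680491] [-0.00026618 -0.00034524  0.05074428]
```

>>> {"op": "send_rows", "data": {
  "plan": [
    [255, 0, 0, 0.008, 0],
    [255, 0, 0, 0.008, 0],
    [255, 0, 0, 0.005, 0],
    [255, 0, 0, 0.003, 0],
    [255, 0, 0, 0.003, 0],
    [255, 0, 0, 0.003, 0],
    [255, 0, 0, 0.003, 0],
    [255, 0, 0, 0.003, 0],
    [255, 0, 0, 0.003, 0],
    [255, 0, 0, 0.002, 0],
    [255, 0, 0, 0.002, 0],
    [255, 0, 0, 0, 0],
    [255, 0, 0, 0, 0]
  ]
}}

```text
time_s: 21.47
position: [0.6539, 0.1044, 0.0865]
tcp_rot: [[0.062, 0.998, -0.0], [0.998, -0.062, -0.0], [-0.0, -0.0, -1.0]]
force: [0.2, -0.0, 0.0]
opening: 0.671
grasp_force: 30.0
```

>>> {"op": "send_rows", "data": {
  "plan": [
    [255, 0, 0, 0.0015, 0],
    [255, 0, 0, 0.0015, 0],
    [255, 0, 0, 0.0015, 0],
    [255, 0, 0, 0.001, 0],
    [255, 0, 0, 0.001, 0],
    [255, 0, 0, 0, 0],
    [255, 0, 0, 0, 0]
  ]
}}

```text
time_s: 22.05
position: [0.6539, 0.1043, 0.08]
tcp_rot: [[0.062, 0.998, -0.0], [0.998, -0.062, -0.0], [-0.0, -0.0, -1.0]]
force: [0.6, -0.4, -0.5]
opening: 0.67
grasp_force: 30.0
```

>>> {"op": "send_rows", "data": {
  "plan": [
    [255, 0, 0, 0.001, 0],
    [255, 0, 0, 0.0007, 0],
    [255, 0, 0, 0, 0],
    [255, 0, 0, 0, 0]
  ]
}}

```text
time_s: 22.38
position: [0.654, 0.1041, 0.0793]
tcp_rot: [[0.062, 0.998, 0.0], [0.998, -0.062, -0.0], [-0.0, 0.0, -1.0]]
force: [-2.6, -1.3, 5.1]
opening: 0.67
grasp_force: 30.0
```

Seated: 5 N at exactly the expected height. I'll let go, lift and look.

>>> {"op": "send_rows", "data": {
  "plan": [
    [20, 0, 0, 0, 0],
    [20, 0, 0, 0, 0],
    [20, 0, 0, 0, 0],
    [20, 0, 0, 0, 0],
    [20, 0, 0, 0, 0],
    [20, 0, 0, -0.01, 0],
    [20, 0, 0, -0.02, 0],
    [20, 0, 0, -0.03, 0],
    [20, 0, 0, -0.03, 0],
    [138, 0, -0.03, 0, 0],
    [138, -0.015, -0.035, 0, 0],
    [138, -0.02, -0.035, 0, 0],
    [138, -0.02, -0.025, 0, 0],
    [138, 0, 0, 0, 0],
    [138, 0, 0, 0, 0],
    [138, 0, 0, 0, 0]
  ]
}}

```text
time_s: 23.72
position: [0.5272, 0.0571, 0.1693]
tcp_rot: [[0.063, 0.998, 0.003], [0.998, -0.063, -0.0], [0.0, 0.003, -1.0]]
force: [-0.7, -0.4, 0.2]
opening: 0.5
grasp_force: 0.0
```

```bash
python3 - <<'E'
from h import *
s=read_state();print(s["position"],s["opening"],rel([.5251,.1573,.0735]))
c=calibration("wrist");p,d=capture("wrist");P=pts(c,d)
cv2.imwrite("pics/w7.png",p)
m=(np.hypot(P[...,0]-.654,P[...,1]-.103)<.04)&(P[...,2]>.055);q=P[m]
print(len(q)); 
if len(q): print(np.percentile(q[:,2],[5,50,95,99]))
q=P[m&(P[...,2]>.074)]
if len(q): print(cv2.minEnclosingCircle(q[:,:2].astype(np.float32)),np.polyfit(q[:,0],q[:,2],1),np.polyfit(q[:,1],q[:,2],1))
E
```

```text
[0.52722264 0.05706516 0.16929052] 0.49961855672630345 [ 0.09989268 -0.00869022  0.09577727]
4870
[0.05724884 0.07256481 0.07984097 0.08041529]
((0.6537771821022034, 0.10244425386190414), 0.03032255358994007) [-0.00083432  0.07867464] [0.01328271 0.07675689]
```

View pics/w7.png

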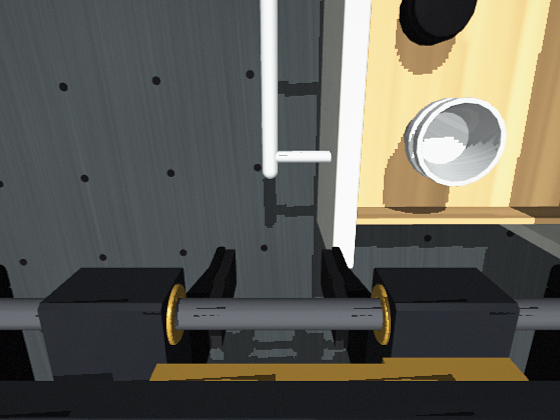

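Nested and level: the rim is at 79 mm and the axes agree within about 1 mm (cup at (455,140) in the picture). I'll close the fingers and go in front of the bar, between its posts, to push the drawer shut.

>>> {"op": "send_rows", "data": {
  "plan": [
    [255, 0.02, -0.015, 0, 0],
    [255, 0.03, -0.016, 0, 0],
    [255, 0.03, -0.015, 0, 0],
    [255, 0.02, 0, 0, 0],
    [255, 0, 0, 0.02, 0],
    [255, 0, 0, 0.03, 0],
    [255, 0, 0, 0.03, 0],
    [255, 0, 0, 0.018, 0],
    [255, 0, 0, 0, 0],
    [255, 0, 0, 0, 0]
  ]
}}

```text
time_s: 24.6
position: [0.4867, 0.1604, 0.0695]
tcp_rot: [[0.061, 0.998, -0.001], [0.998, -0.061, -0.0], [-0.0, -0.001, -1.0]]
force: [-0.2, -0.6, 0.3]
opening: 0.005
grasp_force: 0.0
```

>>> {"op": "send_rows", "data": {
  "plan": [
    [255, 0, 0.006, 0, 0],
    [255, 0, 0.006, 0, 0],
    [255, 0, 0.003, 0, 0],
    [255, 0, 0.003, 0, 0],
    [255, 0, 0.003, 0, 0],
    [255, 0, 0.004, 0, 0],
    [255, 0, 0.005, 0, 0],
    [255, 0, 0.006, 0, 0],
    [255, 0, 0.007, 0, 0],
    [255, 0, 0.007, 0, 0],
    [255, 0, 0.007, 0, 0],
    [255, 0, 0.007, 0, 0],
    [255, 0, 0.007, 0, 0],
    [255, 0, 0.007, 0, 0],
    [255, 0, 0.007, 0, 0],
    [255, 0, 0.007, 0, 0],
    [255, 0, 0.007, 0, 0],
    [255, 0, 0.007, 0, 0],
    [255, 0, 0.007, 0, 0],
    [255, 0, 0.007, 0, 0]
  ]
}}

```text
time_s: 26.27
position: [0.6064, 0.1523, 0.0703]
tcp_rot: [[0.062, 0.998, -0.0], [0.998, -0.062, -0.0], [-0.0, -0.0, -1.0]]
force: [-2.8, -1.0, 0.4]
opening: 0.005
grasp_force: 1.3
```

>>> {"op": "send_rows", "data": {
  "plan": [
    [255, 0, 0.007, 0, 0],
    [255, 0, 0.007, 0, 0],
    [255, 0, 0.007, 0, 0],
    [255, 0, 0.007, 0, 0],
    [255, 0, 0.006, 0, 0],
    [255, 0, 0.005, 0, 0],
    [255, 0, 0.004, 0, 0],
    [255, 0, 0.003, 0, 0],
    [255, 0, 0, 0, 0]
  ]
}}

```text
time_s: 27.02
position: [0.6529, 0.1496, 0.0704]
tcp_rot: [[0.062, 0.998, 0.002], [0.998, -0.062, 0.0], [0.0, 0.002, -1.0]]
force: [0.4, -0.3, -0.3]
opening: 0.004
grasp_force: 0.0
```

>>> {"op": "send_rows", "data": {
  "plan": [
    [255, 0, 0.003, 0, 0],
    [255, 0, 0.002, 0, 0],
    [255, 0, 0.002, 0, 0],
    [255, 0, 0.002, 0, 0],
    [255, 0, 0.002, 0, 0],
    [255, 0, 0.001, 0, 0],
    [255, 0, 0, 0, 0],
    [255, 0, 0, 0, 0]
  ]
}}

```text
time_s: 27.68
position: [0.6641, 0.1489, 0.0704]
tcp_rot: [[0.062, 0.998, 0.001], [0.998, -0.062, 0.0], [0.0, 0.001, -1.0]]
force: [-0.3, 0.6, -0.4]
opening: 0.005
grasp_force: 0.3
```

>>> {"op": "send_rows", "data": {
  "plan": [
    [255, 0, 0.002, 0, 0],
    [255, 0, 0.002, 0, 0],
    [255, 0, 0.002, 0, 0],
    [255, 0, 0.002, 0, 0],
    [255, 0, 0, 0, 0],
    [255, 0, 0, 0, 0]
  ]
}}

```text
time_s: 28.18
position: [0.6703, 0.1485, 0.0703]
tcp_rot: [[0.062, 0.998, -0.003], [0.998, -0.062, 0.0], [-0.0, -0.003, -1.0]]
force: [-4.0, 1.1, 3.2]
opening: 0.009
grasp_force: 2.6
```

>>> {"op": "send_rows", "data": {
  "plan": [
    [255, 0, 0.002, 0, 0],
    [255, 0, 0.002, 0, 0],
    [255, 0, 0.001, 0, 0],
    [255, 0, 0, 0, 0],
    [255, 0, 0, 0, 0]
  ]
}}

```text
time_s: 28.6
position: [0.6704, 0.1485, 0.0703]
tcp_rot: [[0.061, 0.998, -0.014], [0.998, -0.061, -0.0], [-0.001, -0.014, -1.0]]
force: [-13.9, 0.6, 10.9]
opening: 0.006
grasp_force: 7.5
```

The shut stop is reached: 14 N with no more travel. I'll back off and check.

>>> {"op": "send_rows", "data": {
  "plan": [
    [255, 0, -0.015, 0, 0],
    [255, 0, -0.03, 0, 0],
    [255, 0, -0.03, 0, 0],
    [255, 0, -0.02, -0.03, 0],
    [255, -0.03, 0, -0.035, 0],
    [255, -0.04, 0, -0.03, 0],
    [255, -0.04, 0, 0, 0],
    [255, -0.04, 0, 0, 0],
    [255, -0.04, 0, 0, 0],
    [255, -0.04, 0, 0, 0],
    [255, -0.04, 0, 0, 0],
    [255, 0, 0, 0, 0],
    [255, 0, 0, 0, 0]
  ]
}}

```text
time_s: 29.68
position: [0.567, -0.1093, 0.1575]
tcp_rot: [[0.067, 0.998, 0.003], [0.998, -0.067, -0.002], [-0.001, 0.004, -1.0]]
force: [0.1, -0.3, 0.4]
opening: 0.001
grasp_force: 0.0
```

```bash
python3 - <<'E'
from h import *
s=read_state();print(s["time_s"],s["position"],s["force"])
c=calibration("top");p,d=capture("top")
P0=pts(c,np.load("pics/top0.npy"));P=pts(c,d)
for n,Q in(("before",P0),("now",P)):
    g=Q[60:165,165:305];q=g[(g[...,2]>.095)&(g[...,2]<.115)];print(n,cv2.minAreaRect(q[:,:2].astype(np.float32)),q[:,0].min())
# bystanders: changed pixels
for n,b in(("driver",(125,200,365,400)),("box",(155,220,430,485)),("post",(245,285,80,130))):
    a0=cv2.imread("pics/top0.png")[b[0]:b[1],b[2]:b[3]];print(n,(cv2.absdiff(a0,p[b[0]:b[1],b[2]:b[3]]).max(2)>50).mean())
cv2.imwrite("pics/t8.png",p)
E
```

```text
29.6833 [ 0.56699468 -0.10933445  0.15746188] [ 0.06047366 -0.3134611   0.3784845 ]
before ((0.8441038727760315, 0.13719291985034943), (0.2605411112308502, 0.2433130294084549), 86.4561996459961) 0.7153520433750888
now ((0.8441110253334045, 0.13732421398162842), (0.2608931064605713, 0.2423984706401825), 86.52356719970703) 0.7169100403116632
driver 0.17142857142857143
box 0.0
post 0.0
```

View pics/t8.png

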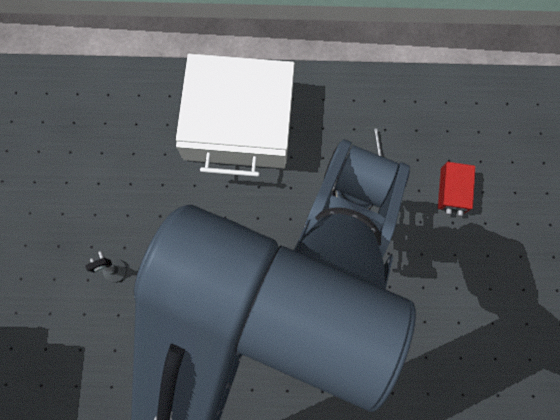

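The drawer is shut, with the front flush at (177,148)–(286,155). The post and red box are unchanged, and the screwdriver's blade is still at (378,140). The robot is clear.

```bash
python3 -c "
from rig import *
print(hand_in())"
```

```text
the job is handed in; nothing more can be done
None
```

The drawer was pulled to its stop, the metal cup lowered into its match (after one regrip because I first gripped too low) and found level and fully nested, and the drawer pushed shut; handed in at about 30 s, no verdict shown, and the shut drawer hid the cups from a last check.

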